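# Kit an axle and a hub shell for a wheel rebuild, tall part last

## Task

Load the service tray for a rear-wheel rebuild: first lay the long axle down in the tray's long slot, then, last of all because it stands tall and would block the reach to the slot, stand the tall rear hub shell upright in the square well beside it. Use the longer of the two axles and the taller of the two hubs, and let go of each part once it rests on the tray's floor.

Things in the scene. Friction and masses are not known exactly. Their poses are not given: they have to be found in the camera images.
- axle_center (a point): Centre of the long steel axle lying on the mat: rod 14 mm thick, 130 mm long, with two hex nuts (22 mm across flats, 10 mm thick) 40 mm either side of the middle. It rests on the nuts' flats, centre 11 mm above the support. Grip the bare middle, 70 mm between nuts, across the rod. y axis along the rod, z up. 0.16 kg. A shorter axle (84 mm) lying about is not wanted.
- hub_center (a point): Mid-height centre of the tall aluminium rear hub shell standing on the mat: 105 mm tall, z axis up, this point 52.5 mm above its foot. Foot flange 50 mm across, 28 mm waist, flange 44 mm across at 62-67 mm up, then a splined cylinder 33 mm across from 68 mm to the top: grip that. Yaw is free. 0.25 kg. A smaller front hub (72 mm tall) is not wanted.
- slot (a point): Middle of the floor of the long slot in the tray (white rails, grey floor), fixed to the bench. Floor 10 mm above the mat; slot 40 mm wide (this point's x) by 150 mm long (its y), z up. Rails 5 mm thick stand 18 mm above the floor at both ends and along the sides, except the middle 70 mm of each side, left open for fingers.
- well (a point): Middle of the floor of the square well in the same tray, 60 mm from the slot's middle along +x; same axes. Floor 4 mm above the mat, 70 by 70 mm, walls 20 mm high on three sides, a 6 mm step up to the slot's floor on the fourth. The whole tray is 125 mm (x) by 160 mm (y); small cones already lie in compartments either side of the well.
There are look-alikes about, which are no part of the job. Leave any brown or green look-alike of the part that bears axle_center alone.

How it is judged (in metres and radians):
On the way, in this order (a step that is already met when the one before it is completed fails the run):
1. the long axle lies in the slot, let go, with the hub shell not yet in its well (x of axle_center in the frame of slot between -0.015 and 0.015 m and y of axle_center in the frame of slot between -0.016 and 0.016 m and z of axle_center in the frame of slot between 0.004 and 0.016 m and angle between the y axis of axle_center and the y axis of slot, either way round below 0.26 rad and contact force between the fingers and axle below 0.3 N and linear speed of axle below 0.03 m/s), for 0.2 s.
2. the tall hub shell stands in the well (x of hub_center in the frame of well between -0.013 and 0.013 m and y of hub_center in the frame of well between -0.013 and 0.013 m and z of hub_center in the frame of well between 0.049 and 0.055 m and angle between hub_center's own z axis and vertical below 0.17 rad and contact force between the fingers and hub below 0.3 N), for 0.2 s.
At the end, for the whole second after the job is handed in: The long axle lies on the slot's floor (centre within 15 mm across and 16 mm along the slot, within 15 degrees of its direction); the tall hub shell stands on its foot flange on the well's floor (within 13 mm of the middle in x and y, 9.7 degrees of upright); both at rest (x of axle_center in the frame of slot between -0.015 and 0.015 m and y of axle_center in the frame of slot between -0.016 and 0.016 m and z of axle_center in the frame of slot between 0.004 and 0.016 m and angle between the y axis of axle_center and the y axis of slot, either way round below 0.26 rad and x of hub_center in the frame of well between -0.013 and 0.013 m and y of hub_center in the frame of well between -0.013 and 0.013 m and z of hub_center in the frame of well between 0.049 and 0.055 m and angle between hub_center's own z axis and vertical below 0.17 rad and linear speed of each of axle, hub below 0.02 m/s and angular speed of each of axle, hub below 0.2 rad/s); the robot touches nothing.
It also fails if it takes over 64 s, if anything falls off the work surface, if the arm or the gripper's body presses on something with over 40 N, if the wrist force passes 120 N, or if a joint passes its speed limit or range.

## Robot

A 7-joint arm with a two-finger parallel gripper is mounted at the origin on the work surface. World frame = base frame: x ahead of the robot, y to its left, z up, the work surface at z = 0. Lengths are in mm, angles in rad, forces in N, time in s.
With the tool pointing down it reaches from about 400 to 850 mm from the base axis. Payload 10.4 kg.
Tool frame: the origin (TCP) lies between the finger pads; the fingertips stand bot.tips_ahead ahead of it and the grasp point (between the pads) lies 11 mm behind it (bot.tips_ahead is the distance from the TCP to the fingertips, in mm); z points along the fingers, y is the line along which they close (so a half turn about z gives the same grasp; the last joint's range is limited). The gripper opens to 85 mm and grips with 20 to 120 N. Pads are 22 mm wide; open, the fingers measure 114 mm over their backs; the gripper's body (76 mm by 85 mm) begins 54 mm behind the grasp point. The pads swing forward as they close: fully open they stand 13 mm farther back than shut.
Start: joints at [1.126, 0.332, -0.065, 1.46, 0.022, 1.35, -0.088], TCP at [255.9, -570.233, 239.338] pointing down, gripper open.
Joint ranges: [-2.6, 2.6], [-0.5, 2.12], [-1.47, 1.34], [0.16, 2.42], [-1.27, 4.41], [0.06, 2.06], [-2.6, 2.6]. Speed limits (rad/s): [2.22, 2.22, 2.79, 2.79, 3.14, 3.14, 3.14].

## Interface

Orientations are given as a rotation vector (axis times angle).
In Python, from cell import bot gives the robot as it stands.
- The arm moves only by the tool step_arm, never from a script. Its argument "commands" is a list of rows, each a list of 7 numbers: the shift along the tool's x, y, z in cm, then the turn, a rotation vector about the tool's x, y, z in rad, then the closure, from 0 (fully open) to 1 (shut). In form: [[dx, dy, dz, rx, ry, rz, gripper], ...]. A call has 1 to 8 rows; each row shifts and turns the commanded pose from where the row before left it, along the tool's axes as they then stand; what a row does not reach is not made up. A row lasts 1/10 s, in which the tool goes at most 50 mm and 8.59 degrees, less where a joint would pass 70% of its speed; a pose out of reach is approached as far as the arm can. A call with a gripper value outside its range is refused whole. The fingers move at their own pace and stop on an object; the grip force is fixed at half the most. Time passes only in rows, so rows that do not move let the fingers close. It gives the time, the measured TCP pose, the force, the opening and the grip force at its end, in the units of the state.
- bot.get_state(): the state, without advancing time (a new reading comes with each control period).
- bot.camera(name): name is "scene" or "top"; returns a dict with "image" (384x512x3 uint8, red, green, blue), "intrinsics" (3x3 intrinsics, pixels), "distortion" ([k1, k2, p1, p2, k3] as OpenCV has them; the pictures are not rectified), "T" (4x4, takes a point from camera to world coordinates). Camera axes: x right, y down, z forward; pixel columns grow to the right and rows downward; lengths in mm; the calibration is good to about 2 mm. A picture is of the moment at which its call begins. There is no depth.
- bot.finish_job(): hands the job in; it is judged then, once.
The state is a dict: "time": time; "q": joint angles; "dq": joint speeds; "tau": joint torques, N m; "tool_pos": TCP position; "ee_rot": TCP orientation; "force": force on the tool from outside, world axes, zero at the start; "ft_torque": the same for the moment, N m; "finger_gap": finger opening in mm; "grip_force": force on a finger pad.
Only numpy, scipy, OpenCV 4.12 (cv2) and the standard library are available. Lean on these libraries where they do the work, as an engineer would, in place of code of your own. Each camera call takes 0.05 s, during which the arm holds its last target. There are 200 camera calls.

## Working session

There is one attempt and no reset: what is moved stays moved. The work goes in short steps, Python scripts to look and compute and a tool call to move; the robot and the scene stay as the last step left them, time stands still between calls to the robot, and variables do not carry over. Pictures are saved under pics/ and viewed, at most 10 in all, crops included, and the job is handed in when it is done.

Besides the shell and the picture viewer there is one more tool, called after ">>>" in YAML: its name, and indented under it one key for each argument. step_arm: Moves the arm, as the interface text tells. Its arguments: {"type":"object","properties":{"commands":{"type":"array"}},"required":["commands"]}

```bash
mkdir -p pics; cat > h.py <<'E'
import numpy as np,cv2
from cell import bot
from scipy.spatial.transform import Rotation as R
def snap(n,f): 
    c=bot.camera(n); np.savez('pics/'+f,**c); cv2.imwrite(f'pics/{f}.png',c['image'][:,:,::-1]); return c
def world(c,uv,z):
    p=cv2.undistortPoints(np.float64(uv).reshape(-1,1,2),c['intrinsics'],np.float64(c['distortion'])).reshape(-1,2)
    d=np.c_[p,np.ones(len(p))]@c['T'][:3,:3].T; o=c['T'][:3,3]
    return o+d*((np.asarray(z)-o[2])/d[:,2])[:,None]
def crop(f,x0,y0,x1,y1,s,o):
    im=cv2.imread(f'pics/{f}.png')[y0:y1,x0:x1]; cv2.imwrite(f'pics/{o}.png',cv2.resize(im,None,fx=s,fy=s,interpolation=cv2.INTER_CUBIC))
E
python3 - <<'E'
from h import *
for n in('top','scene'):
    c=snap(n,n+'0'); print(n,c['intrinsics'].round(1).tolist(),c['T'].round(2).tolist())
a=np.hstack([cv2.imread('pics/top0.png')]);s=bot.get_state();print(s,bot.tips_ahead)
E
```

```text
top [[420.6, 0.0, 255.9], [0.0, 420.6, 190.8], [0.0, 0.0, 1.0]] [[0.03, -1.0, 0.09, 442.64], [-1.0, -0.03, -0.0, 56.39], [0.0, -0.09, -1.0, 1056.32], [0.0, 0.0, 0.0, 1.0]]
scene [[379.3, 0.0, 257.8], [0.0, 379.3, 189.9], [0.0, 0.0, 1.0]] [[0.52, 0.58, -0.63, 1112.15], [0.85, -0.36, 0.38, -275.21], [-0.0, -0.73, -0.68, 688.28], [0.0, 0.0, 0.0, 1.0]]
{'time': 0.1, 'q': array([ 1.12637477,  0.33278436, -0.06468366,  1.46085079,  0.02158531,
        1.34990412, -0.08852896]), 'dq': array([ 8.67675464e-04, -3.67599433e-03, -1.85108544e-03, -2.38769236e-03,
       -6.92410569e-05, -2.05605594e-03,  1.17997726e-03]), 'tau': array([ 1.57424704e-03, -6.26743555e+01,  4.93660464e-02, -3.92427099e+01,
        1.63698918e-02,  7.01483004e-03,  3.31452054e-05]), 'tool_pos': array([ 255.74971205, -569.92264128,  238.61374737]), 'ee_rot': array([-3.07079998e+00, -6.57396403e-01,  4.85229327e-04]), 'force': array([ 0.19130338,  0.82444469, -0.41067221]), 'ft_torque': array([-0.02885767, -0.01508962,  0.03690417]), 'grip_force': 0.0, 'finger_gap': 85.27174111517643} 8.0
```

View pics/top0.png

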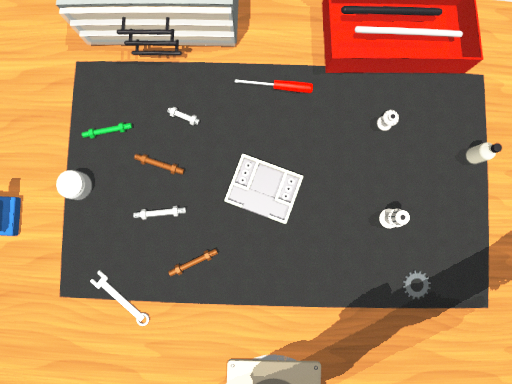

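View pics/scene0.png

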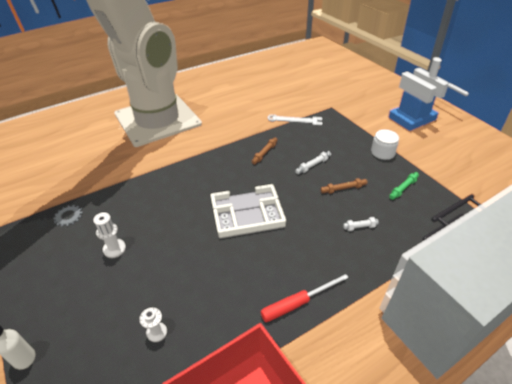

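Candidates in the top view:
- **Axles:** the steel axle at (160,212) is about 50 px long and the one at (183,116) about 31 px. I take the first as the long one. The brown and green ones are look-alikes.
- **Hubs:** the one at (395,217) is larger and leans further in the view than the one at (388,120), so I take it as the tall one.
- **Tray:** it is at (264,188), turned about 20°.

I'll confirm these in one enlarged crop.

```bash
python3 - <<'E'
from h import *
im=cv2.imread('pics/top0.png'); sc=cv2.imread('pics/scene0.png')
r=lambda a,s:cv2.resize(a,None,fx=s,fy=s,interpolation=cv2.INTER_CUBIC)
A=r(im[145:230,220:310],4.4)[:374,:396]      # tray origin (220,145) s4.4
B=r(im[190:230,125:205],5)                # axle 400x200 origin(125,190)
C=r(im[195:240,370:420],4)                # hub 200x180 origin(370,195)
D=r(sc[205:265,85:135],3)                 # 150x180
can=np.zeros((600,800,3),np.uint8)
for a,x,y in((A,0,0),(B,400,0),(C,400,205),(D,605,205)): can[y:y+a.shape[0],x:x+a.shape[1]]=a
E_=r(sc[180:240,205:290],3.0);can[400:580,400:655]=E_
can[385:565,0:240]=r(sc[300:345,130:190],4)
cv2.imwrite('pics/m.png',can)
E
```

```text
(no output)
```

View pics/m.png

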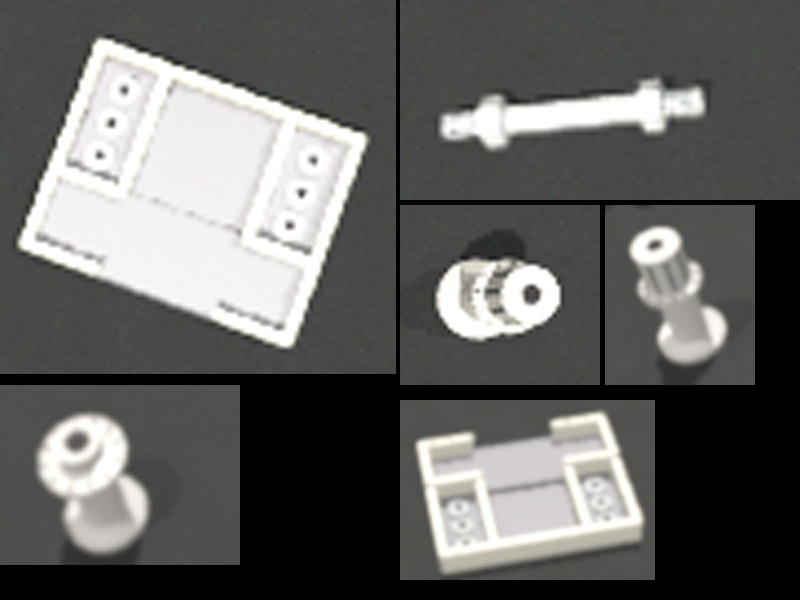

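The crop confirms the choices. The axle ends are at crop (441,127) and (704,102). The tall splined hub has its bore at crop (533,294), while the other hub is short with no spline. The tray's outer corners are TL(99,39), TR(368,135), BR(293,347), BL(20,245), with the slot on the robot's side.

```bash
cat >> h.py <<'E'
def meas():
    c=dict(np.load('pics/top0.npz'))
    o=lambda p,s,og:(np.float64(p)+.5)/s-.5+np.array(og)
    ax=world(c,o([(41,127),(304,102)],5,(125,190)),[11,11])
    hub=world(c,o([(133,89)],4,(370,195)),[105])[0]
    tr=world(c,o([(99,39),(368,135),(293,347),(20,245)],4.4,(220,145)),[24,24,28,28])
    return ax,hub,tr
E
python3 - <<'E'
from h import *
ax,hub,tr=meas()
d=ax[1]-ax[0];print('axle',ax.mean(0),np.linalg.norm(d),np.arctan2(d[1],d[0]))
print('hub',hub)
TL,TR,BR,BL=tr[:,:2]
print([np.linalg.norm(a-b) for a,b in((TL,TR),(TR,BR),(BR,BL),(BL,TL))])
y=(TL-TR+BL-BR);y/=np.linalg.norm(y);x=np.array([y[1],-y[0]]);ctr=tr[:,:2].mean(0)
print('tray',ctr,x,y,'yaw',np.arctan2(x[1],x[0]))
# x extent: slot outer edge at -25 (20+5), far edge +100 => centre at +37.5
sl=ctr-37.5*x;print('slot',sl,'well',sl+60*x)
M=R.from_rotvec(bot.get_state()['ee_rot']).as_matrix();print(M.round(3))
E
```

```text
axle [475.26402461 296.82428985  11.        ] 133.39870985672616 -1.4459648889579408
hub [ 477.69963435 -282.36052369  105.        ]
[np.float64(161.1106638723978), np.float64(126.67527926877285), np.float64(162.03388323897818), np.float64(124.75988668949542)]
tray [542.87665683  36.73992931] [ 0.94816985 -0.31776395] [0.31776395 0.94816985] yaw -0.3233702713018974
slot [507.32028729  48.65607739] well [564.21047856  29.59024046]
[[ 0.912  0.409 -0.001]
 [ 0.409 -0.912  0.001]
 [-0.    -0.001 -1.   ]]
```

```bash
cat >> h.py <<'E'
def plan(p,yaw=None):
    "remaining shift in tool axes (cm) and rotvec, TCP target p, yaw of tool y"
    s=bot.get_state(); M=R.from_rotvec(s['ee_rot'])
    if yaw is None: yaw=np.arctan2(M.as_matrix()[1,1],M.as_matrix()[0,1])
    y=np.array([np.cos(yaw),np.sin(yaw),0]);z=np.array([0,0,-1.]);T=R.from_matrix(np.c_[np.cross(y,z),y,z])
    print('pos',s['tool_pos'].round(1),'gap',round(s['finger_gap'],1),'grip',round(s['grip_force'],1),'F',s['force'].round(1),'t',s['time'])
    print('shift cm now',(M.inv().apply(np.array(p)-s['tool_pos'])/10).round(2),'if turned',(T.inv().apply(np.array(p)-s['tool_pos'])/10).round(2),'turn',(M.inv()*T).as_rotvec().round(3))
E
```

>>> step_arm:
  commands:
    - [0,0,0,0,0,-0.145,0]
    - [0,0,0,0,0,-0.145,0]
    - [0,0,0,0,0,-0.145,0]
    - [0,0,0,0,0,-0.145,0]
    - [0,0,0,0,0,-0.145,0]
    - [0,0,0,0,0,-0.145,0]
    - [0,0,0,0,0,-0.145,0]
    - [0,0,0,0,0,-0.145,0]

```text
time: 0.9
tool_pos: [255.8, -570.0, 238.8]
ee_rot: [-2.202, -2.24, -0.0]
force: [-0.6, -0.3, -0.1]
finger_gap: 85.2
grip_force: 0.0
```

```bash
python3 - <<'E'
from h import *
plan([530,-100,200],0.125);print(bot.get_state()['q'].round(2))
plan([475,297,130],0.125)
E
```

```text
pos [ 255.8 -570.   238.8] gap 85.2 grip 0.0 F [-0.6 -0.3 -0.1] t 0.9
shift cm now [46.53 28.22  3.91] if turned [43.22 33.07  3.88] turn [-0.    -0.001 -0.108]
[ 1.25  0.34 -0.22  1.45  0.08  1.36  1.04]
pos [ 255.8 -570.   238.8] gap 85.2 grip 0.0 F [-0.6 -0.3 -0.1] t 0.9
shift cm now [86.31 23.4  10.94] if turned [83.29 32.56 10.88] turn [-0.    -0.001 -0.108]
```

>>> step_arm:
  commands:
    - [0,0,0,0,0,-0.108,0]
    - [3.9,3,0,0,0,0,0]
    - [3.9,3,0,0,0,0,0]
    - [3.9,3,0,0,0,0,0]
    - [3.9,3,0,0,0,0,0]
    - [3.9,3,0,0,0,0,0]
    - [3.9,3,0,0,0,0,0]
    - [3.9,3,0,0,0,0,0]

```text
time: 1.7
tool_pos: [432.5, -272.4, 239.2]
ee_rot: [-2.086, -2.349, 0.001]
force: [1.0, -0.6, 0.2]
finger_gap: 85.2
grip_force: 0.0
```

>>> step_arm:
  commands:
    - [3.9,3,0,0,0,0,0]
    - [3.9,3,0,0,0,0,0]
    - [3.9,3,0,0,0,0,0]
    - [3.9,3,0,0,0,0,0]
    - [4.5,0,0,0,0,0,0]
    - [4.5,0,0,0,0,0,0]
    - [4.5,0,0,0,0,0,0]
    - [4.5,0,0,0,0,0,0]

```text
time: 2.5
tool_pos: [510.6, 75.3, 239.1]
ee_rot: [2.086, 2.349, -0.001]
force: [0.5, -0.7, -0.2]
finger_gap: 85.3
grip_force: 0.0
```

```bash
python3 - <<'E'
from h import *
plan([475,297,110],0.125)
E
```

```text
pos [510.6  75.3 239.1] gap 85.3 grip 0.0 F [ 0.5 -0.7 -0.2] t 2.5
shift cm now [22.44 -0.9  12.9 ] if turned [22.44 -0.77 12.91] turn [-0.     0.    -0.006]
```

>>> step_arm:
  commands:
    - [4.3,-0.15,2,0,0,0,0]
    - [4.3,-0.15,2,0,0,0,0]
    - [4.3,-0.15,2,0,0,0,0]
    - [4.3,-0.15,2,0,0,0,0]
    - [4.3,-0.15,2,0,0,0,0]
    - [0,0,2,0,0,0,0]
    - [0,0,0,0,0,0,0]
    - [0,0,0,0,0,0,0]

```text
time: 3.3
tool_pos: [478.5, 285.4, 119.3]
ee_rot: [2.086, 2.349, -0.002]
force: [-0.6, -0.6, 0.2]
finger_gap: 85.5
grip_force: 0.0
```

```bash
python3 - <<'E'
from h import *
plan([475.3,296.8,110],0.125)
c=snap('top','a');c2=snap('scene','b')
r=lambda a,s:cv2.resize(a,None,fx=s,fy=s,interpolation=cv2.INTER_CUBIC)
im=c['image'][:,:,::-1];im2=c2['image'][:,:,::-1]
cv2.imwrite('pics/m2.png',np.hstack([r(im[150:250,110:210],4),r(im2[100:200,260:360],4)]))
E
```

```text
pos [478.5 285.4 119.3] gap 85.5 grip 0.0 F [-0.6 -0.6  0.2] t 3.3
shift cm now [ 1.18 -0.18  0.93] if turned [ 1.18 -0.18  0.93] turn [-0.001  0.001 -0.007]
```

View pics/m2.png

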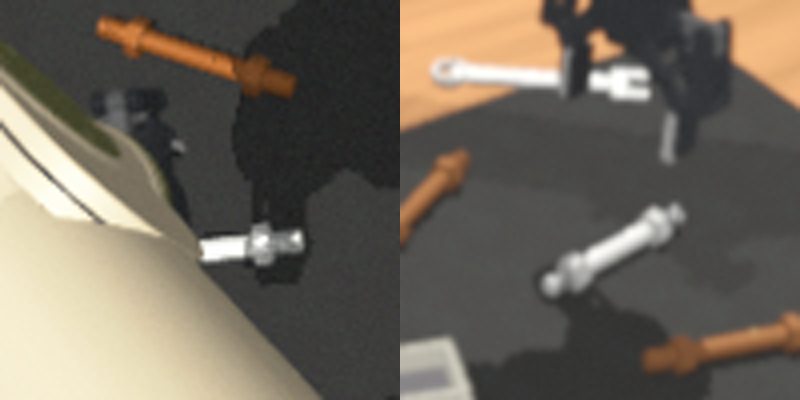

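```bash
python3 - <<'E'
from h import *
c=dict(np.load('pics/b.npz'))
o=lambda p:(np.float64(p)+.5)/4-.5+np.array([260,100])
a=world(c,o([(143,288),(281,213)]),[11,11]);d=a[1]-a[0];print(a.mean(0),np.linalg.norm(d),np.arctan2(d[1],d[0]))
c=dict(np.load('pics/scene0.npz'))
o=(np.float64([(51,38)])+.5)/3-.5+np.array([85,205])
print('hub',world(c,o,[105]))
plan([475.3,296.8,50],0.125)
E
```

```text
[472.79765781 297.28428848  11.        ] 137.28550443210779 1.6894083789722538
hub [[ 474.2838731  -278.22209955  105.        ]]
pos [479.4 285.3 120.3] gap 85.7 grip 0.0 F [0.8 0.5 0.6] t 3.4
shift cm now [ 1.19 -0.28  7.03] if turned [ 1.19 -0.26  7.03] turn [ 0.001  0.    -0.008]
```

>>> step_arm:
  commands:
    - [0.6,-0.2,1,0,0,0,0]
    - [0.6,-0.2,2,0,0,0,0]
    - [0,0,2,0,0,0,0]
    - [0,0,2,0,0,0,0]
    - [0,0,2,0,0,0,0]
    - [0,0,0.7,0,0,0,0.3]
    - [0,0,0,0,0,0,0.3]
    - [0,0,0,0,0,0,0.3]

```text
time: 4.2
tool_pos: [473.3, 298.0, 23.1]
ee_rot: [2.085, 2.349, 0.002]
force: [-0.1, 1.2, 0.9]
finger_gap: 60.0
grip_force: 0.0
```

```bash
python3 - <<'E'
from h import *
plan([474,297,11],0.125)
E
```

```text
pos [473.3 298.   23.1] gap 60.0 grip 0.0 F [-0.1  1.2  0.9] t 4.2
shift cm now [-0.11  0.05  1.21] if turned [-0.11  0.06  1.21] turn [ 0.001 -0.    -0.006]
```

>>> step_arm:
  commands:
    - [0,0,0.7,0,0,0,0.4]
    - [0,0,0.5,0,0,0,0.5]
    - [0,0,0,0,0,0,0.7]
    - [0,0,0,0,0,0,1]
    - [0,0,0,0,0,0,1]
    - [0,0,0,0,0,0,1]
    - [0,0,0,0,0,0,1]
    - [0,0,0,0,0,0,1]

```text
time: 5.0
tool_pos: [473.0, 297.8, 10.5]
ee_rot: [2.085, 2.35, 0.0]
force: [-0.4, 0.1, 2.2]
finger_gap: 11.6
grip_force: 58.6
```

>>> step_arm:
  commands:
    - [0,0,-1,0,0,0,1]
    - [0,0,-2,0,0,0,1]
    - [0,0,-2,0,0,0,1]
    - [0,0,-2,0,0,0,1]
    - [0,0,-2,0,0,0,1]
    - [0,0,0,0,0,0,1]

```text
time: 5.6
tool_pos: [474.0, 298.6, 103.1]
ee_rot: [2.084, 2.348, 0.006]
force: [1.4, 0.1, -1.7]
finger_gap: 11.3
grip_force: 58.6
```

```bash
python3 - <<'E'
from h import *
plan([507.3,48.7,110],-0.323)
c2=snap('scene','c')
cv2.imwrite('pics/m3.png',cv2.resize(c2['image'][90:190,250:370,::-1],None,fx=5,fy=5,interpolation=cv2.INTER_CUBIC))
E
```

```text
pos [474.  298.6 103.1] gap 11.3 grip 58.6 F [ 1.4  0.1 -1.7] t 5.6
shift cm now [-25.21   0.34  -0.72] if turned [-22.64  11.09  -0.69] turn [ 0.004 -0.002  0.442]
```

View pics/m3.png

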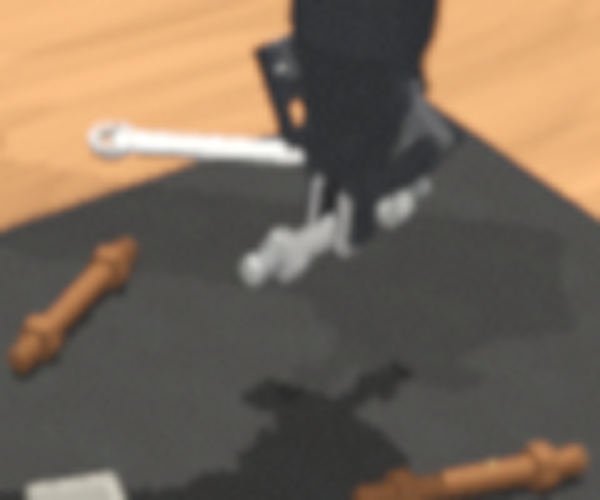

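The axle is held level, with its ends at crop (250,270) and (425,185). I'll estimate where its centre sits along the rod, then carry it to the tray.

```bash
python3 - <<'E'
from h import *
c=dict(np.load('pics/c.npz'))
a=world(c,[(299.8,143.8),(335,126.8)],[103.5,103.5]);d=a[1]-a[0];print(a.mean(0),np.linalg.norm(d),np.arctan2(d[1],d[0]))
E
```

```text
[474.81987727 301.16558812 103.5       ] 131.4760294459526 1.6742373173646572
```

>>> step_arm:
  commands:
    - [-4,0,0,0,0,0.1,1]
    - [-4,0,0,0,0,0.1,1]
    - [-4,0,0,0,0,0.1,1]
    - [-4,0,0,0,0,0.14,1]
    - [0,0,0,0,0,0,1]

```text
time: 6.15
tool_pos: [466.9, 132.4, 98.7]
ee_rot: [2.557, 1.822, -0.007]
force: [0.1, -0.7, -2.3]
finger_gap: 11.8
grip_force: 58.7
```

```bash
python3 - <<'E'
from h import *
plan([507.3,48.7,110],-0.323)
E
```

```text
pos [466.9 132.4  98.7] gap 11.8 grip 58.7 F [ 0.1 -0.7 -2.3] t 6.15
shift cm now [-6.6   6.55 -1.11] if turned [-6.65  6.49 -1.13] turn [-0.001  0.005 -0.01 ]
```

>>> step_arm:
  commands:
    - [-3,3,0,0,0,0,1]
    - [-3,3,0,0,0,0,1]
    - [-0.9,0.5,1,0,0.005,-0.01,1]
    - [0,0,2,0,0,0,1]
    - [0,0,1.3,0,0,0,1]
    - [0,0,0,0,0,0,1]
    - [0,0,0,0,0,0,1]

```text
time: 6.85
tool_pos: [507.6, 53.7, 57.1]
ee_rot: [-2.534, -1.85, -0.006]
force: [0.2, 0.8, -2.0]
finger_gap: 11.5
grip_force: 58.8
```

```bash
python3 - <<'E'
from h import *
plan([506.5,46.3,22],-0.323)
c2=snap('scene','d');c=snap('top','d2')
r=lambda a,s:cv2.resize(a,None,fx=s,fy=s,interpolation=cv2.INTER_CUBIC)
cv2.imwrite('pics/m4.png',np.hstack([r(c2['image'][150:250,190:310,::-1],4),r(c['image'][145:245,220:310,::-1],3.5)[:350].copy() if 0 else cv2.resize(c['image'][145:245,225:305,::-1],(320,400))]))
E
```

```text
pos [507.6  53.7  57.1] gap 11.5 grip 58.8 F [ 0.2  0.8 -2. ] t 6.85
shift cm now [-0.76  0.13  3.51] if turned [-0.74  0.13  3.51] turn [-0.001 -0.005  0.013]
```

View pics/m4.png

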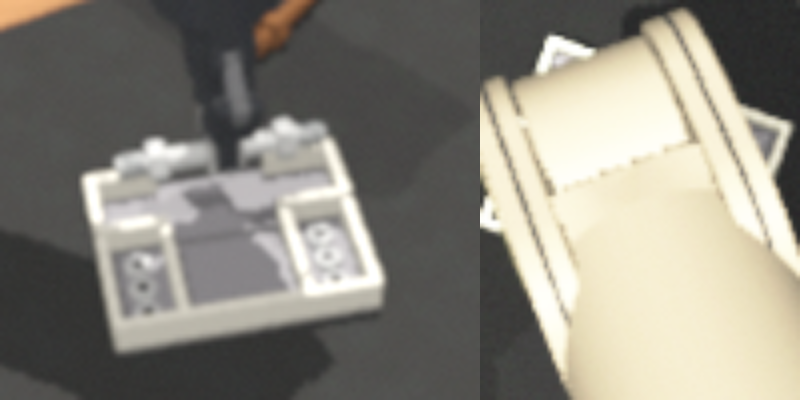

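```bash
python3 - <<'E'
from h import *
c=dict(np.load('pics/d.npz'))
o=lambda p:(np.float64(p)+.5)/4-.5+np.array([190,150])
a=world(c,o([(117,165),(326,130)]),[57.5]*2);d=a[1]-a[0];print('axle',a.mean(0),np.linalg.norm(d),np.arctan2(d[1],d[0])-np.pi/2)
t=world(c,o([(84,177),(113,328),(383,284)]),[28,24,24])[:,:2];print(t, np.linalg.norm(t[0]-t[1]),np.linalg.norm(t[2]-t[1]))
y=t[2]-t[1];y/=np.linalg.norm(y);x=np.array([y[1],-y[0]])
print('slot',(t[1]+t[2])/2-100*x,'well',(t[1]+t[2])/2-40*x,np.arctan2(x[1],x[0]))
E
```

```text
axle [505.46250214  56.40598448  57.5       ] 131.9642813787051 -0.30875010613135556
[[455.01868044 -16.80136507]
 [573.60767395 -57.1601947 ]
 [626.90072122  94.59567344]] 125.26844977613565 160.841513314802
slot [505.90301609  51.85162762] well [562.51372498  31.97129467] -0.3377222637684383
```

>>> step_arm:
  commands:
    - [-0.3,0.1,0,0,0,0.02,1]
    - [-0.25,0.1,0,0,0,0,1]
    - [0,0,1,0,0,0,1]
    - [0,0,1,0,0,0,1]
    - [0,0,0.8,0,0,0,1]
    - [0,0,0.3,0,0,0,1]
    - [0,0,0.2,0,0,0,1]
    - [0,0,0,0,0,0,1]

```text
time: 7.75
tool_pos: [508.1, 47.4, 24.1]
ee_rot: [-2.554, -1.824, -0.006]
force: [-0.2, -0.8, -1.4]
finger_gap: 11.6
grip_force: 58.8
```

```bash
python3 - <<'E'
from h import *
plan([506.0,47.8,20.5],-0.33)
E
```

```text
pos [508.1  47.4  24.1] gap 11.6 grip 58.8 F [-0.2 -0.8 -1.4] t 7.75
shift cm now [-0.03 -0.21  0.36] if turned [-0.02 -0.21  0.36] turn [-0.    -0.005 -0.001]
```

>>> step_arm:
  commands:
    - [0,-0.1,0.2,0,0,0,1]
    - [0,0,0.2,0,0,0,1]
    - [0,0,0,0,0,0,1]
    - [0,0,0,0,0,0,1]

```text
time: 8.15
tool_pos: [507.4, 47.6, 20.5]
ee_rot: [-2.555, -1.824, -0.007]
force: [-0.6, 0.6, 0.6]
finger_gap: 11.6
grip_force: 59.1
```

>>> step_arm:
  commands:
    - [0,0,0,0,0,0,0.75]
    - [0,0,0,0,0,0,0.7]
    - [0,0,0,0,0,0,0.6]
    - [0,0,0,0,0,0,0.6]
    - [0,0,0,0,0,0,0.6]
    - [0,0,0,0,0,0,0.6]

```text
time: 8.75
tool_pos: [507.2, 47.5, 20.3]
ee_rot: [-2.555, -1.823, -0.006]
force: [0.4, -0.3, -0.0]
finger_gap: 34.4
grip_force: 0.0
```

>>> step_arm:
  commands:
    - [0,0,-1,0,0,0,0.6]
    - [0,0,-2,0,0,0,0.6]
    - [0,0,-4,0,0,0,0.6]
    - [0,0,-4,0,0,0,0.4]
    - [0,0,-5,0,0,0,0.2]
    - [0,0,-4,0,0,0,0]
    - [-4,0,0,0,0,0,0]
    - [-4,0,0,0,0,0,0]

```text
time: 9.55
tool_pos: [481.2, -28.9, 222.0]
ee_rot: [-2.554, -1.829, -0.01]
force: [0.7, -1.2, -0.1]
finger_gap: 85.6
grip_force: 0.0
```

```bash
python3 - <<'E'
from h import *
plan([476,-280.3,230],-0.33);print(bot.get_state()['q'].round(2))
E
```

```text
pos [481.2 -28.9 222. ] gap 85.6 grip 0.0 F [ 0.7 -1.2 -0.1] t 9.55
shift cm now [-23.97   7.6   -0.91] if turned [-23.96   7.65  -0.8 ] turn [ 0.003 -0.006  0.002]
[ 0.59  0.07 -0.64  1.83  0.04  1.26 -0.39]
```

>>> step_arm:
  commands:
    - [-4,1.27,0,0,0,0,0]
    - [-4,1.27,0,0,0,0,0]
    - [-4,1.27,0,0,0,0,0]
    - [-4,1.27,0,0,0,0,0]
    - [-4,1.27,0,0,0,0,0]
    - [-4,1.27,0,0,-0.006,0,0]
    - [0,0,2,0,0,0,0]
    - [0,0,0,0,0,0,0]

```text
time: 10.35
tool_pos: [473.6, -281.0, 197.0]
ee_rot: [-2.556, -1.821, 0.003]
force: [-0.4, -0.3, 0.4]
finger_gap: 85.6
grip_force: 0.0
```

```bash
python3 - <<'E'
from h import *
plan([476,-280.3,150])
c=snap('top','e');c2=snap('scene','f')
r=lambda a,s:cv2.resize(a,None,fx=s,fy=s,interpolation=cv2.INTER_CUBIC)
cv2.imwrite('pics/m5.png',np.hstack([r(c2['image'][150:280,70:170,::-1],4),r(c['image'][140:270,220:320,::-1],4)]))
E
```

```text
pos [ 473.6 -281.   197. ] gap 85.6 grip 0.0 F [-0.4 -0.3  0.4] t 10.35
shift cm now [0.14 0.22 4.7 ] if turned [0.14 0.2  4.7 ] turn [-0.003 -0.    -0.   ]
```

View pics/m5.png

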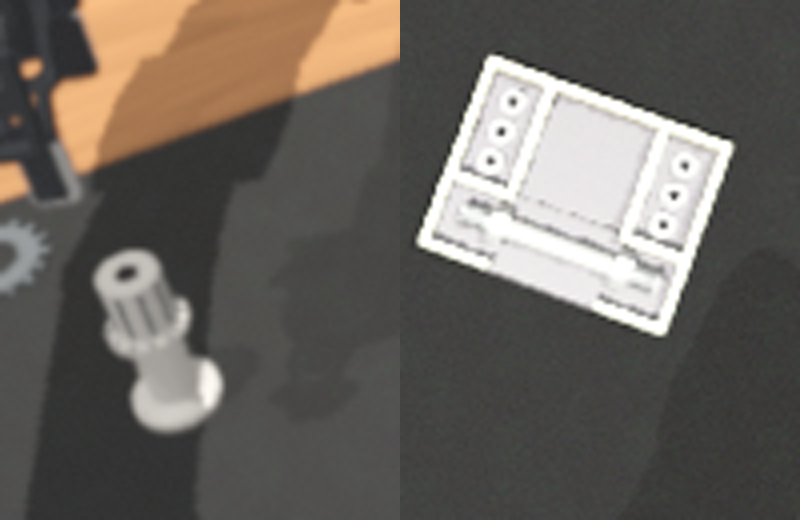

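The axle lies in the slot, with ends near crop (470,210) and (648,277). It may sit slightly toward the well, so I'll check that in numbers. The hub still stands, with its bore at left crop (128,272).

```bash
python3 - <<'E'
from h import *
c=dict(np.load('pics/e.npz'))
o=lambda p:(np.float64(p)+.5)/4-.5+np.array([220-100,140])
t=world(c,o([(490,58),(733,148),(665,333),(418,243)]),[24,24,28,28])[:,:2]
a=world(c,o([(470,210),(648,277)]),[21,21])[:,:2]
y=t[0]-t[1]+t[3]-t[2];y/=np.linalg.norm(y);x=np.array([y[1],-y[0]]);s=t.mean(0)-37.5*x
d=a.mean(0)-s;print('slot',s,'well',s+60*x,'yaw',np.arctan2(x[1],x[0]),'axle x,y',d@x,d@y,a)
c=dict(np.load('pics/f.npz'))
print('hub',world(c,(np.float64([(128,271)])+.5)/4-.5+np.array([70,150]),[105]))
E
```

```text
slot [506.41110194  49.15124727] well [563.26490347  29.97716968] yaw -0.325273503680927 axle x,y 5.87921644131796 -0.1135544225028281 [[531.09258898 102.61959705]
 [492.79889835  -8.28992093]]
hub [[ 474.35871387 -278.33242261  105.        ]]
```

>>> step_arm:
  commands:
    - [0.2,0.13,1,0,0,0,0]
    - [0,0,3,0,0,0,0]
    - [0,0,3,0,0,0,0]
    - [0,0,3,0,0,0,0]
    - [0,0,1.4,0,0,0,0]
    - [0,0,0,0,0,0,0.2]
    - [0,0,0,0,0,0,0.3]
    - [0,0,0,0,0,0,0.4]

```text
time: 11.25
tool_pos: [477.9, -279.8, 86.4]
ee_rot: [2.554, 1.824, 0.0]
force: [0.4, -0.1, 0.5]
finger_gap: 51.3
grip_force: 0.0
```

>>> step_arm:
  commands:
    - [0,0,0,0,0,0,0.5]
    - [0,0,0,0,0,0,0.55]
    - [0,0,0,0,0,0,0.6]
    - [0,0,0,0,0,0,0.65]
    - [0,0,0,0,0,0,0.8]
    - [0,0,0,0,0,0,1]
    - [0,0,0,0,0,0,1]
    - [0,0,0,0,0,0,1]

```text
time: 12.05
tool_pos: [476.7, -279.5, 85.3]
ee_rot: [2.557, 1.824, -0.002]
force: [-2.9, 1.9, 6.3]
finger_gap: 31.4
grip_force: 59.0
```

>>> step_arm:
  commands:
    - [0,0,-1,0,0,0,1]
    - [0,0,-2,0,0,0,1]
    - [0,0,-2,0,0,0,1]
    - [0,0,-2,0,0,0,1]
    - [0,0,-2,0,0,0,1]
    - [0,0,0,0,0,0,1]
    - [0,0,0,0,0,0,1]

```text
time: 12.75
tool_pos: [476.7, -279.3, 174.4]
ee_rot: [2.557, 1.825, -0.001]
force: [0.2, -0.0, -3.6]
finger_gap: 31.6
grip_force: 60.0
```

```bash
python3 - <<'E'
from h import *
c2=snap('scene','g')
cv2.imwrite('pics/m6.png',cv2.resize(c2['image'][130:280,50:200,::-1],None,fx=4,fy=4,interpolation=cv2.INTER_CUBIC))
plan([563.3,30.3,170],-0.327)
E
```

```text
pos [ 476.3 -279.1  173.6] gap 31.4 grip 60.0 F [ 0.5 -0.7 -4. ] t 12.8
shift cm now [32.09 -1.83  0.34] if turned [32.1  -1.7   0.36] turn [-0.001  0.001 -0.004]
```

View pics/m6.png

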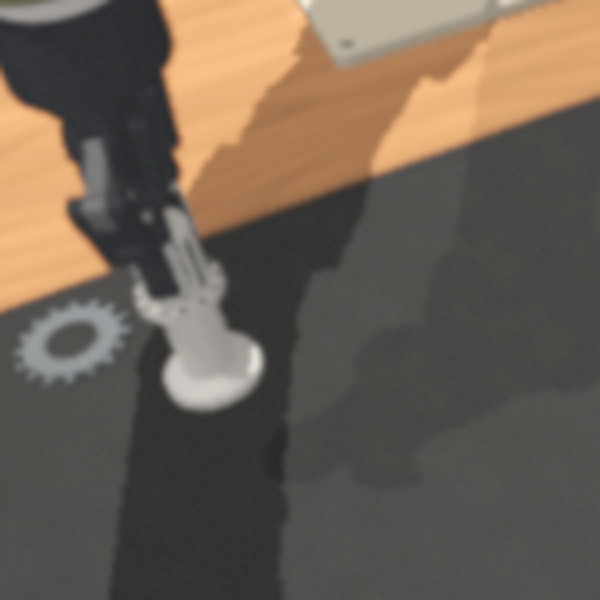

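The hub is held upright, its foot flange at (213,372) clear of the mat. Next I carry it over the well.

>>> step_arm:
  commands:
    - [2,0,0,0,0,0,1]
    - [4,-0.2,0,0,0,0,1]
    - [4,-0.3,0,0,0,0,1]
    - [4,-0.3,0,0,0,0,1]
    - [4,-0.3,0,0,0,0,1]
    - [4,-0.3,0,0,0,0,1]
    - [4,-0.3,0,0,0,0,1]
    - [4,0,0,0,0,0,1]

```text
time: 13.6
tool_pos: [557.6, 11.4, 173.0]
ee_rot: [-2.556, -1.825, 0.004]
force: [0.6, -0.4, -4.0]
finger_gap: 31.4
grip_force: 60.0
```

>>> step_arm:
  commands:
    - [2,0,0,0,0,0,1]
    - [0,0,0,0,0,0,1]
    - [0,0,0,0,0,0,1]

```text
time: 13.9
tool_pos: [564.1, 28.8, 173.0]
ee_rot: [-2.556, -1.826, 0.004]
force: [-0.5, -0.5, -3.0]
finger_gap: 31.2
grip_force: 60.0
```

```bash
python3 - <<'E'
from h import *
plan([563.3,30.3,89.5],-0.327)
E
```

```text
pos [564.1  28.8 173. ] gap 31.2 grip 60.0 F [-0.5 -0.5 -3. ] t 13.9
shift cm now [ 0.14 -0.11  8.35] if turned [ 0.12 -0.12  8.35] turn [-0.002  0.002 -0.003]
```

>>> step_arm:
  commands:
    - [0.1,-0.1,1,0,0,0,1]
    - [0,0,2,0,0,0,1]
    - [0,0,1.5,0,0,0,1]
    - [0,0,1,0,0,0,1]
    - [0,0,0,0,0,0,1]
    - [0,0,0,0,0,0,1]

```text
time: 14.5
tool_pos: [564.2, 29.9, 119.5]
ee_rot: [2.557, 1.824, -0.001]
force: [-0.7, -0.1, -2.5]
finger_gap: 31.6
grip_force: 60.0
```

```bash
python3 - <<'E'
from h import *
plan([563.3,30.3,89.5],-0.327)
c2=snap('scene','h1')
cv2.imwrite('pics/m7.png',cv2.resize(c2['image'][140:260,190:310,::-1],None,fx=5,fy=5,interpolation=cv2.INTER_CUBIC))
E
```

```text
pos [564.2  29.9 119.5] gap 31.6 grip 60.0 F [-0.7 -0.1 -2.5] t 14.5
shift cm now [ 0.01 -0.1   3.  ] if turned [ 0.01 -0.1   3.  ] turn [ 0.     0.001 -0.004]
```

View pics/m7.png

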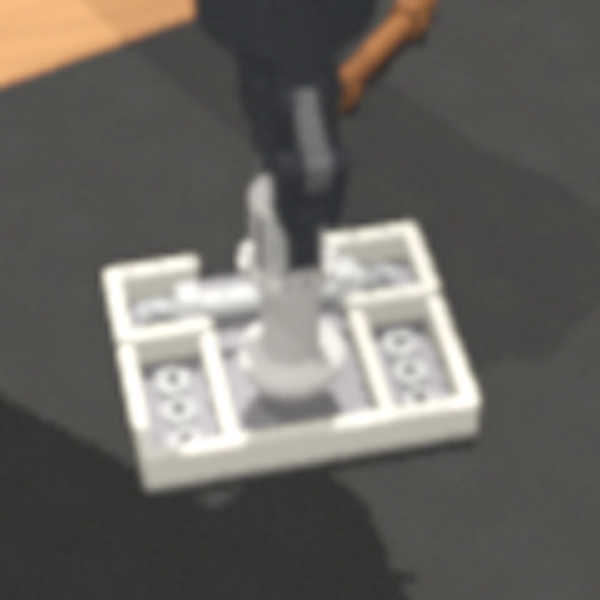

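```bash
python3 - <<'E'
from h import *
c=dict(np.load('pics/h1.npz'))
T=np.linalg.inv(c['T'])
def px(P): return (cv2.projectPoints(np.float64(P),cv2.Rodrigues(T[:3,:3])[0],T[:3,3],c['intrinsics'],np.float64(c['distortion']))[0].reshape(-1,2)-[190,140]+.5)*5-.5
th=np.linspace(0,6.28,73)
for z in(34,39):
    q=px(np.c_[563.3+25*np.cos(th),30.3+25*np.sin(th),0*th+z]);print(z,q.min(0),q.max(0))
E
```

```text
34 [240.83529271 322.3970239 ] [345.53839602 398.05140682]
39 [240.40736793 315.11744089] [345.50977744 390.77053917]
```

The foot ring appears at u 243–347 with its bottom edge at v≈398. That matches the projection of a foot centred over the well to about 1 mm, so I lower it.

>>> step_arm:
  commands:
    - [0,-0.1,1,0,0,0,1]
    - [0,0,1,0,0,0,1]
    - [0,0,0.5,0,0,0,1]
    - [0,0,0.3,0,0,0,1]
    - [0,0,0.2,0,0,0,1]
    - [0,0,0,0,0,0,1]
    - [0,0,0,0,0,0,1]

```text
time: 15.25
tool_pos: [563.3, 30.3, 89.5]
ee_rot: [2.556, 1.825, -0.001]
force: [0.7, -0.4, -3.7]
finger_gap: 31.2
grip_force: 60.1
```

>>> step_arm:
  commands:
    - [0,0,0.1,0,0,0,1]
    - [0,0,0,0,0,0,1]
    - [0,0,0,0,0,0,1]

```text
time: 15.55
tool_pos: [563.5, 30.5, 89.3]
ee_rot: [2.556, 1.824, -0.0]
force: [-2.5, -0.0, 6.7]
finger_gap: 31.0
grip_force: 61.2
```

>>> step_arm:
  commands:
    - [0,0,0.1,0,0,0,1]
    - [0,0,0,0,0,0,1]
    - [0,0,0,0,0,0,1]

```text
time: 15.85
tool_pos: [563.6, 30.6, 89.3]
ee_rot: [2.556, 1.824, -0.0]
force: [-6.7, 0.3, 15.6]
finger_gap: 31.7
grip_force: 62.1
```

Contact with the floor. I'll ease up 1 mm, then release and rise.

>>> step_arm:
  commands:
    - [0,0,-0.1,0,0,0,1]
    - [0,0,0,0,0,0,0.6]
    - [0,0,0,0,0,0,0.5]
    - [0,0,0,0,0,0,0.35]
    - [0,0,0,0,0,0,0.2]
    - [0,0,0,0,0,0,0.2]
    - [0,0,0,0,0,0,0.2]
    - [0,0,0,0,0,0,0.2]

```text
time: 16.65
tool_pos: [563.2, 30.4, 88.4]
ee_rot: [2.557, 1.825, -0.001]
force: [-0.1, -1.0, 0.4]
finger_gap: 68.4
grip_force: 0.0
```

>>> step_arm:
  commands:
    - [0,0,-1,0,0,0,0.2]
    - [0,0,-3,0,0,0,0.2]
    - [0,0,-4,0,0,0,0.2]
    - [0,0,-4,0,0,0,0.2]
    - [-5,0,0,0,0,0,0.2]
    - [-5,0,0,0,0,0,0.2]
    - [-5,0,0,0,0,0,0.2]
    - [-5,0,0,0,0,0,0.2]

```text
time: 17.45
tool_pos: [497.4, -160.3, 209.7]
ee_rot: [2.555, 1.825, -0.0]
force: [0.5, -1.0, -0.0]
finger_gap: 68.1
grip_force: 0.0
```

>>> step_arm:
  commands:
    - [0,0,0,0,0,0,0.2]
    - [0,0,0,0,0,0,0.2]
    - [0,0,0,0,0,0,0.2]
    - [0,0,0,0,0,0,0.2]

```text
time: 17.85
tool_pos: [498.8, -157.1, 208.9]
ee_rot: [2.554, 1.828, -0.001]
force: [0.2, 0.9, 0.3]
finger_gap: 68.4
grip_force: 0.0
```

```bash
python3 - <<'E'
from h import *
c=snap('top','z');c2=snap('scene','z2')
r=lambda a:cv2.resize(a[:,:,::-1],None,fx=4,fy=4,interpolation=cv2.INTER_CUBIC)
cv2.imwrite('pics/m8.png',np.hstack([r(c2['image'][130:250,200:300]),r(c['image'][130:250,215:315])]))
E
```

```text
(no output)
```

View pics/m8.png

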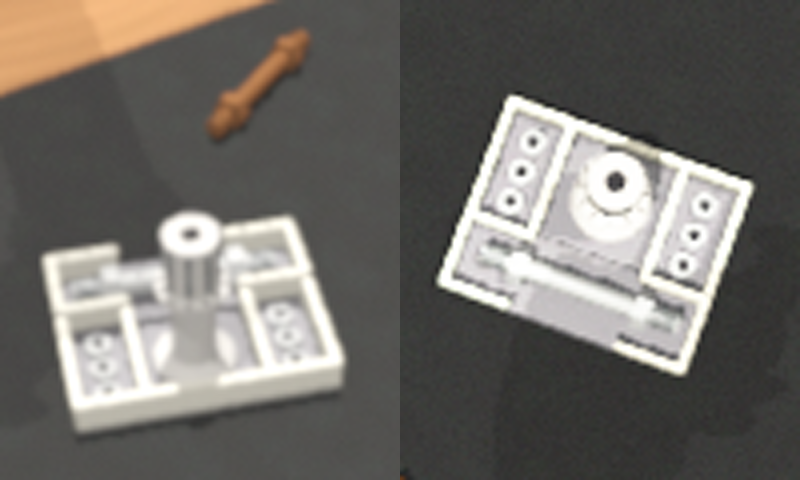

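The hub stands upright in the well (bore at (615,181) in the right half), and the axle lies in the slot, still with margin. I'm handing in.

```bash
python3 -c "
from cell import bot
print(bot.finish_job())"
```

```text
the job is handed in; nothing more can be done
None
```

I handed the job in at about 18 s of the 64 s allowed: the long axle lies in the slot (measured about 6 mm off centre; the limit is 15 mm), and the tall hub stands upright in the well, both let go and the arm clear. The hand-in gave no verdict.

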